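Clear out the odd battery block and slide the right one home on the charging base

TASK

Two grey battery blocks stand on the deck of the white charging base, and one of them is the odd one out: it is only about half as wide and has one socket instead of two. Put the odd one upright into the free part of the steel mesh tray, and slide the wide one along the deck, without lifting it or tipping it over, onto the two pegs of the base until it is fully home against the tower. Leave the hedgehog, the timer plug and the two remotes where they are.

Things in the scene. Friction and masses are not known exactly. Their poses are not given: they have to be found in the camera images.
- dock: white plastic charging base, fixed. Origin: on the table at the foot of the tower's front face, on the deck's centre line; z up, x from the deck into the tower (the pushing direction), y across. Deck: flat slab x -340 to 0, 200 mm wide, 8 mm thick, no rims. Tower: x 0 to 45, 200 mm wide, top 78 mm above the table. The two blocks stand on the deck one behind the other along x, in either order
- peg_left (a point): root of the level steel peg at y = +30 mm on the tower's front face, on the peg's axis, 38 mm above the table; axes as the base's. The peg points to -x, 26 mm long: 14 mm in diameter for 16 mm, then tapering to 6 mm at its tip
- peg_right (a point): the same for the like peg at y = -30 mm
- pack: the right block, loose, about 0.6 kg: grey plastic cuboid 110 (x) x 104 (y, too wide to grasp) x 60 mm high; two square sockets 20 x 20 mm, 32 deep, in its +x face at y -30 and +30 mm, 30 mm above its underside. Origin: centre of its underside. Starts with its sockets towards the pegs, up to 0.3 rad askew. Slides under a few N. Home: +x face on the tower, origin at x -55, y 0, z 8 mm of the base
- odd: the odd block, loose, about 0.3 kg: the same grey plastic, 90 mm long (x), 56 mm wide (y), 60 mm high, one socket in the middle of its +x face. Origin: centre of its underside. Its x starts within 0.3 rad of the base's x. It can be grasped from above across its width
- tray: stainless steel mesh tray, fixed: 290 mm (x) by 230 mm (y) outside, walls 4 mm thick and 40 mm high, floor 4 mm thick. Origin: centre of its underside. The hedgehog and the timer plug lie in its +x half, its -x half is empty
- tray_space (a point): middle of the empty half of the tray (62 mm from the tray's centre towards its -x), on the tray's floor; axes as the tray's. About 135 mm along x by 220 mm along y are free around it
- hedgehog: white ceramic hedgehog figurine with beige spines, 90 x 70 x 68 mm, in the tray; origin at its underside, nose towards its x
- timer: white plastic timer plug lying with its dial up, 90 x 58 x 49 mm and 19 mm of pins towards its x, toggle switch on its side; in the tray; origin: centre of its underside
- remote_long: light grey remote, 185 x 48 x 20 mm, on the sideboard beyond the charging base; origin: centre of its underside, x along its length
- remote_short: dark grey remote, 140 x 42 x 18 mm, on the sideboard beyond the gap between charging base and tray; origin: centre of its underside, x along its length
Things that resemble listed ones, but are neither listed nor needed, are in the scene too. What is shaped like the pack but black or brown is not meant.

How it is judged:
By the outcome, as a careful person would: the job done as asked, in the order asked, and still so for the second after the job is handed in, with the robot touching nothing.
It also fails if it takes over 72 s, if anything falls off the work surface, if the arm or the gripper's body presses on something with over 40 N, if the wrist force passes 120 N, or if a joint passes its speed limit or range.

ROBOT

A 6-joint arm with a two-finger parallel gripper is mounted at the origin on the work surface. World frame = base frame: x ahead of the robot, y to its left, z up, the work surface at z = 0. Lengths are in m, angles in rad, forces in N, time in s.
With the tool pointing down it reaches from about 0.325 to 0.85 m from the base axis. Payload 4.4 kg.
Tool frame: the origin (TCP) lies on the centre line of the jaws, within the pads' length; the fingertips stand 19 mm ahead of it and the grasp point (between the pads) is the TCP; z points along the fingers, y is the line along which they close (so a half turn about z gives the same grasp; the last joint's range is limited). The gripper opens to 94 mm and grips with 3 to 60 N. Pads are 16 mm wide; open, the fingers measure 119 mm over their backs; the gripper's body (75 mm by 177 mm) begins 78 mm behind the grasp point.
Start: joints at [0.964, 0.207, 1.542, -0, 1.393, -0.15], TCP at [0.254, 0.516, 0.224] pointing down, gripper open.
Joint ranges: [-2.73, 2.73], [-0.86, 2.22], [0.23, 2.46], [-1.11, 4.25], [0.08, 2.63], [-2.82, 2.82]. Speed limits (rad/s): [2.79, 2.79, 3.14, 3.14, 3.14, 3.14].

INTERFACE

Orientations are given as a rotation vector (axis times angle).
In Python, from station import sensors, vision, order gives the robot as it stands.
- The arm moves only by the tool send_rows, never from a script. Its argument "rows" is a list of rows, each a list of 2 entries, a list of its own where there are three numbers: the shift along the tool's x, y, z in mm, then the turn, a rotation vector about the tool's x, y, z in degrees. A call has 1 to 8 rows; each row is the pose to reach, as a shift and turn from the pose commanded when the call began, along the tool's axes at that moment; what a row does not reach only later rows make up. A row lasts 1/12 s, in which the tool goes at most 41.7 mm and 7.16 degrees, less where a joint would pass 70% of its speed; a pose out of reach is approached as far as the arm can. A call with a gripper value outside its range is refused whole. "hand" is the opening, from 0 (shut) to 1 (fully open), set as the call begins (left out, the last holds). The fingers move at their own pace and stop on an object; "grip_force" is the grip in N (left out, the last holds). Time passes only in rows, so rows that repeat a pose let the fingers close. It gives the time, the measured TCP pose, the force, the opening and the grip force at its end, in the units of the state.
- sensors.observe(): the state, without advancing time (a new reading comes with each control period).
- vision.snapshot(name): name is "scene" or "side" or "wrist"; returns (picture, depth): 384x512x3 uint8, red, green, blue; 384x512 float32, m along the optical axis (not along the pixel's ray), 0 where there is no reading.
- vision.camera_info(name): a dict with "fx", "fy", "cx", "cy" (pixels), "extrinsics" (4x4, takes a point from camera to world coordinates). Camera axes: x right, y down, z forward; pixel columns grow to the right and rows downward; lengths in m; the calibration is good to about 2 mm. A picture is of the moment at which its call begins: read the wrist's pose just before it. camera_info takes no time and is no camera call; for the wrist camera it gives the pose at the moment of the call.
- order.job_done(): hands the job in; it is judged then, once.
The state is a dict: "t": time; "qpos": joint angles; "joint_velocities": joint speeds; "joint_torque": joint torques, N m; "eef_pos": TCP position; "orientation": TCP orientation; "contact_force": force on the tool from outside, world axes, zero at the start; "ft_torque": the same for the moment, N m; "opening": opening from 0.0 (shut) to 1.0 (fully open); "finger_force": force on a finger pad.
Only numpy, scipy, OpenCV 4.12 (cv2) and the standard library are available. Lean on these libraries where they do the work, as an engineer would, in place of code of your own. Each camera call takes 0.05 s, during which the arm holds its last target. There are 200 camera calls.

## Working session

There is one attempt and no reset: what is moved stays moved. The work goes in short steps, Python scripts to look and compute and a tool call to move; the robot and the scene stay as the last step left them, time stands still between calls to the robot, and variables do not carry over. Pictures are saved under pics/ and viewed, at most 10 in all, crops included, and the job is handed in when it is done.

Besides the shell and the picture viewer there is one more tool, called as a command line: name --argument value ..., lists and objects as JSON in quotes. send_rows: Moves the arm, as the interface text tells. Its arguments: {"type":"object","properties":{"rows":{"type":"array","items":{"type":"array"}},"hand":{"type":"number"},"grip_force":{"type":"number"}},"required":["rows"]}

```bash
mkdir -p pics; cat > h.py <<'E'
import numpy as np, cv2
from station import sensors, vision, order
from scipy.spatial.transform import Rotation as R
def snap(n,f):
    i=vision.camera_info(n); p,d=vision.snapshot(n)
    np.savez(''+f+'.npz',p=p,d=d,**{k:np.array(i[k]) for k in i if k in('fx','fy','cx','cy','extrinsics')})
    cv2.imwrite('pics/'+f+'.png',p[...,::-1]); return p,d,i
def load(f): return np.load(''+f+'.npz')
def ray(a,u,v):
    E=a['extrinsics']; d=E[:3,:3]@np.array([(u-a['cx'])/a['fx'],(v-a['cy'])/a['fy'],1]); return E[:3,3],d
def atz(a,u,v,z):
    o,d=ray(a,u,v); return o+d*(z-o[2])/d[2]
def pt(a,u,v):
    o,d=ray(a,u,v); return o+d*a['d'][int(v),int(u)]
def cloud(a):
    h,w=a['d'].shape; u,v=np.meshgrid(np.arange(w),np.arange(h)); z=a['d']
    P=np.stack([(u-a['cx'])/a['fx']*z,(v-a['cy'])/a['fy']*z,z],-1); return P@a['extrinsics'][:3,:3].T+a['extrinsics'][:3,3]
def toTool(p):
    s=sensors.observe(); return R.from_rotvec(s['orientation']).inv().apply(np.array(p)-s['eef_pos'])*1000
E
python3 - <<'E'
from h import *
s=sensors.observe(); print(s['t'],s['eef_pos'],R.from_rotvec(s['orientation']).as_matrix().round(3))
ims=[snap(n,n+'0')[0] for n in('scene','side')]
cv2.imwrite('pics/a.png',cv2.resize(ims[0][...,::-1],(800,600),interpolation=cv2.INTER_CUBIC))
cv2.imwrite('pics/b.png',cv2.resize(ims[1][...,::-1],(800,600),interpolation=cv2.INTER_CUBIC))
for n in('scene','side'): print(np.array(vision.camera_info(n)['extrinsics']).round(3).tolist())
E
```

```text
0.0 [0.2532047  0.51540736 0.2232866 ] [[-0.897  0.441 -0.001]
 [ 0.441  0.897 -0.002]
 [ 0.    -0.002 -1.   ]]
[[0.809, 0.396, -0.435, 1.142], [0.588, -0.52, 0.619, -0.857], [0.019, -0.757, -0.654, 0.955], [0.0, 0.0, 0.0, 1.0]]
[[0.798, -0.4, 0.451, -0.023], [-0.603, -0.512, 0.612, -0.787], [-0.014, -0.76, -0.649, 0.858], [0.0, 0.0, 0.0, 1.0]]
```

View pics/a.png

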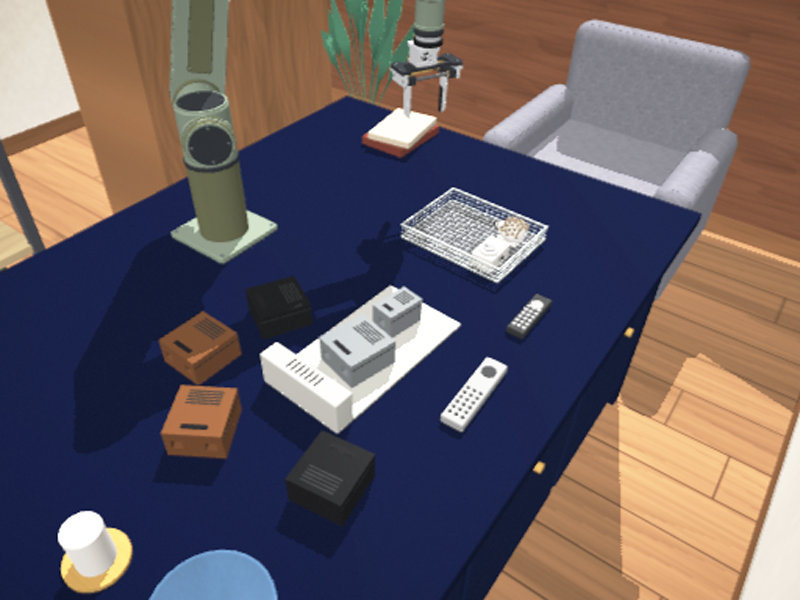

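View pics/b.png

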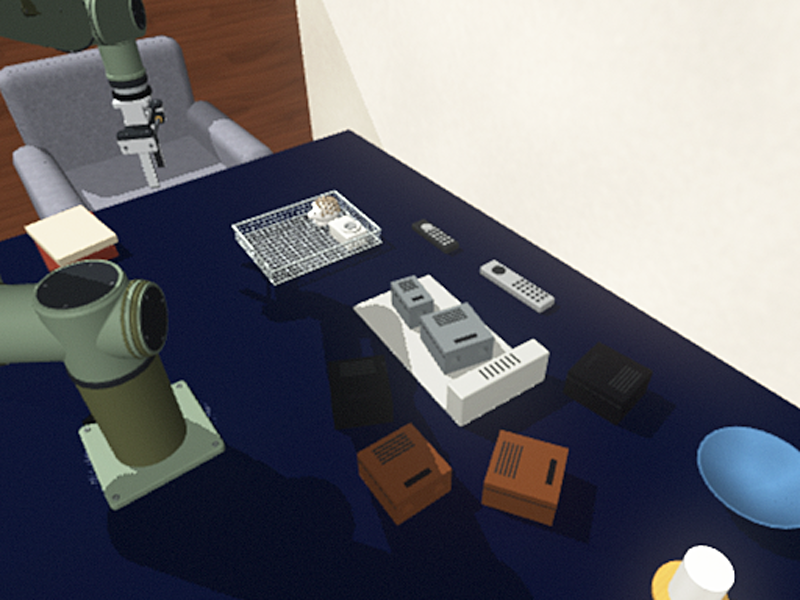

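Scene view: the odd block is the small grey one at (398,310), the wide pack at (358,350), the tower at (305,385) and the tray at (475,232), with the hedgehog and timer in its far half. The side view agrees: odd (411,300), pack (457,337).

Things that could be mistaken for the pack or odd (scene px): black (280,305), brown (200,345), brown (200,420), black (330,475). All are the wrong colour and off the deck. The odd block stands behind the pack on the deck, so it goes first.

```bash
python3 - <<'E'
from h import *
for n in('scene','side'):
    a=load(n+'0'); P=cloud(a); ok=a['d']>0
    s=512/800
    pts={'scene':dict(odd=(398,302),pack=(360,338),tower=(305,372),deck=(420,335),long=(475,395),short=(530,315),tray=(440,232),table=(600,300)),
         'side':dict(odd=(405,290),pack=(457,323),tower=(498,368),deck=(385,305),long=(515,285),short=(435,236),tray=(280,250),table=(480,220))}[n]
    for k,(u,v) in pts.items(): print(n,k,P[int(v*s),int(u*s)].round(4), a['p'][int(v*s),int(u*s)])
    # blocks: rect from top-plane points
    hsv=cv2.cvtColor(a['p'],cv2.COLOR_RGB2HSV)
    for k,zr in(('odd',(.062,.074)),('pack',(.062,.074)),('tower',(.072,.084))):
        u,v=pts[k]; m=(ok&(P[...,2]>zr[0])&(P[...,2]<zr[1])).astype(np.uint8)
        _,l=cv2.connectedComponents(m,connectivity=4); L=l[int(v*s),int(u*s)]
        if not L: print(k,'no');continue
        q=P[l==L]; c,wh,an=cv2.minAreaRect((q[:,:2]*1000).astype(np.float32)); print(n,k,np.round(c,1),np.round(wh,1),round(an,2),q[:,2].mean().round(4),len(q))
E
```

```text
scene odd [ 0.5565 -0.0169  0.069 ] [215 220 222]
scene pack [ 0.5615 -0.1494  0.0696] [217 221 223]
scene tower [ 0.5433 -0.2876  0.078 ] [158 157 153]
scene deck [ 0.6174 -0.0203  0.0118] [255 255 254]
scene long [ 0.8    -0.0982  0.0208] [250 250 249]
scene short [0.7789 0.1695 0.0212] [182 182 182]
scene tray [0.4375 0.3354 0.0036] [186 189 189]
scene table [ 0.877   0.3353 -0.001 ] [28 39 80]
scene odd [555.7 -15.6] [96.  60.6] 78.47 0.0689 366
scene pack [ 557.7 -155.1] [112.5 108.4] 77.27 0.0691 922
scene tower [ 543.3 -289.5] [ 46.9 201.3] 86.24 0.0787 859
side odd [ 0.5433 -0.0082  0.0699] [72 78 77]
side pack [ 0.5635 -0.1476  0.0676] [163 172 172]
side tower [ 0.5351 -0.2897  0.0779] [247 247 237]
side deck [0.5216 0.0376 0.0078] [229 228 218]
side long [ 0.7774 -0.0954  0.0212] [90 92 90]
side short [0.7633 0.1651 0.0158] [147 148 144]
side tray [0.4419 0.3658 0.0029] [156 162 163]
side table [ 9.201e-01  1.715e-01 -2.000e-04] [51 52 65]
side odd [555.6 -16.7] [94.6 58.4] 78.59 0.0677 344
side pack [ 556.7 -155.5] [114.7 107. ] 75.87 0.0678 925
side tower [ 541.8 -290. ] [ 46.6 201.4] 85.78 0.0774 910
```

```bash
python3 - <<'E'
from h import *
a=load('scene0')['p'][115:290,160:360,::-1]; b=load('side0')['p'][110:285,140:360,::-1]
A=cv2.resize(a,(800,600*800//800*700//600)[:2] if 0 else (686,600),interpolation=cv2.INTER_CUBIC)
cv2.imwrite('pics/c.png',A)
cv2.imwrite('pics/d.png',cv2.resize(b,(754,600),interpolation=cv2.INTER_CUBIC))
E
```

```text
(no output)
```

View pics/c.png

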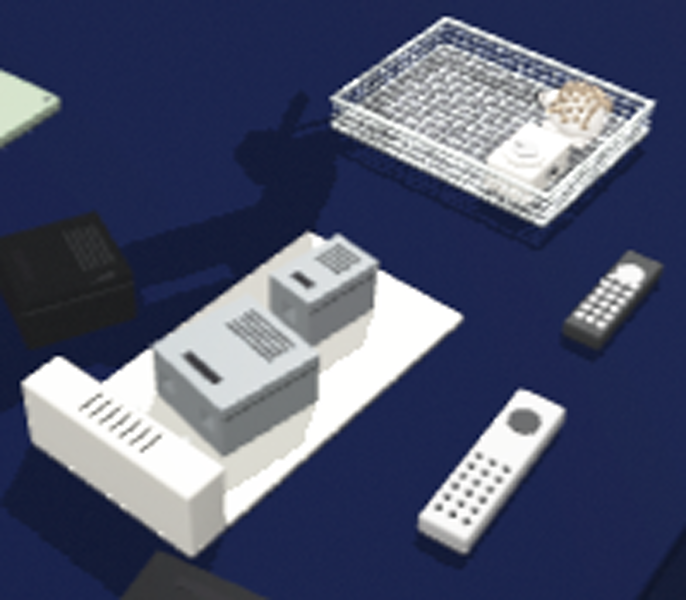

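View pics/d.png

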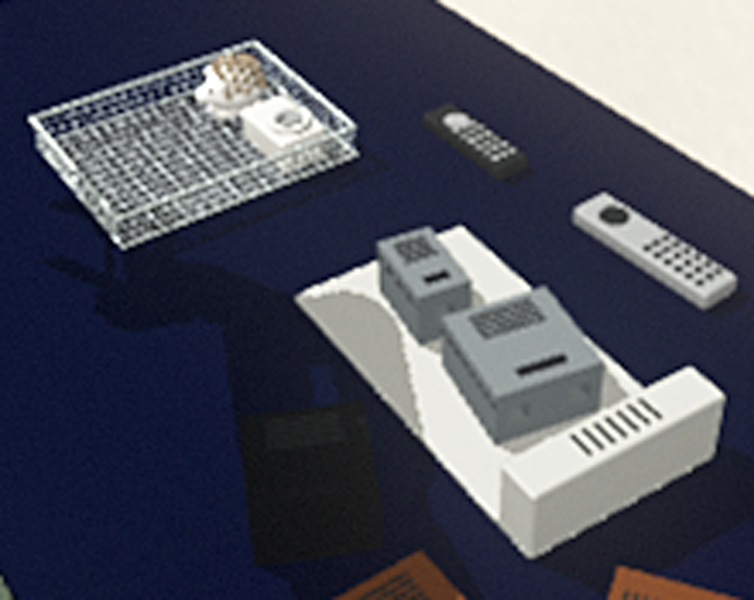

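The enlarged crops confirm both blocks. Odd (crop c 325,285) is small with a single socket facing the tower. The pack (crop c 235,370) is wide with two sockets facing the tower. Tray rim corners in crop c: (332,98), (447,18), (655,104), (545,208). Next I'll locate the tray and work out the grasp.

```bash
python3 - <<'E'
from h import *
a=load('scene0');b=load('side0');s=686/200;t=754/220
C=[(332,98),(447,18),(655,104),(545,208)]
D=[(122,236),(30,122),(257,42),(356,127)]
A=np.array([atz(a,160+u/s,115+v/s,.04)[:2] for u,v in C])*1000
B=np.array([atz(b,140+u/t,110+v/t,.04)[:2] for u,v in D])*1000
print(A.round(1).tolist(),B.round(1).tolist())
for Q in(A,B): print(Q.mean(0),cv2.minAreaRect(Q.astype(np.float32)))
# depth of tray: rim / hedgehog / timer clouds
for x in(a,b):
    P=cloud(x)*1000;m=(x['d']>0)&(P[...,0]>340)&(P[...,0]<760)&(P[...,1]>180)&(P[...,1]<480)
    r=P[m&(P[...,2]>33)&(P[...,2]<43)]; print('rim',cv2.minAreaRect(r[:,:2].astype(np.float32)))
    r=P[m&(P[...,2]>48)&(P[...,2]<80)]; print('hi',r.min(0).round(),r.max(0).round())
p=np.array([.5556,-.0162,.045]); 
print(toTool(p))
s=sensors.observe();Rm=R.from_rotvec(s['orientation']).as_matrix();print('yaw of tool x',np.degrees(np.arctan2(Rm[1,0],Rm[0,0])))
E
```

```text
[[372.4, 257.3], [383.0, 487.6], [672.9, 473.4], [666.3, 227.6]] [[360.1, 223.9], [375.1, 472.6], [667.8, 463.9], [655.8, 238.2]]
[523.64163681 361.46904863] ((524.6511840820312, 357.59063720703125), (245.7941436767578, 295.5967102050781), 87.19570922851562)
[514.69101405 349.66541251] ((513.9202880859375, 343.8883056640625), (249.09571838378906, 300.4134216308594), 88.28585815429688)
rim ((519.5927734375, 362.07861328125), (236.20278930664062, 290.8071594238281), 87.7132797241211)
hi [383. 238.  48.] [667. 476.  74.]
rim ((520.417236328125, 362.8453369140625), (237.471435546875, 293.8650817871094), 87.1152572631836)
hi [567. 265.  48.] [634. 442.  73.]
[-505.93068789 -343.41621657  178.93962409]
yaw of tool x 153.82675627961345
```

send_rows --rows '[[[-273,-185,0],[0,0,40]],[[-273,-185,0],[0,0,40]],[[-273,-185,0],[0,0,40]],[[-273,-185,0],[0,0,40]],[[-273,-185,0],[0,0,40]],[[-273,-185,0],[0,0,40]],[[-273,-185,0],[0,0,40]],[[-273,-185,0],[0,0,40]]]' --hand 1.0

```text
t: 0.77
eef_pos: [0.4174, 0.2274, 0.2242]
orientation: [-1.716, -2.632, 0.001]
contact_force: [0.7, 0.1, -0.1]
opening: 0.998
finger_force: 0.0
```

```bash
cat >> h.py <<'E'
def go(x,y,z,yaw):
    s=sensors.observe(); M=R.from_rotvec(s['orientation']).as_matrix()
    T=np.column_stack([[np.cos(yaw:=np.radians(yaw)),np.sin(yaw),0],[np.sin(yaw),-np.cos(yaw),0],[0,0,-1]])
    print('t',round(s['t'],2),'pos',(np.array(s['eef_pos'])*1000).round(1),'yaw',round(np.degrees(np.arctan2(M[1,0],M[0,0])),1),'F',np.round(s['contact_force'],1),'open',round(float(s['opening']),3),'q6',np.round(s['qpos'],2)[-1])
    print(' shift',(M.T@(np.array([x,y,z])-np.array(s['eef_pos'])*1000)).round(1),'turn',np.degrees(R.from_matrix(M.T@T).as_rotvec()).round(1))
E
python3 -c "
from h import *
go(555.6,-16.2,130,78.5)"
```

```text
t 0.77 pos [417.4 227.4 224.2] yaw 113.8 F [ 0.7  0.1 -0.1] open 0.998 q6 -0.1
 shift [-278.6   28.2   94.2] turn [-0.   0.  35.3]
```

send_rows --rows '[[[-278.6,28.2,94.2],[0,0,35.3]],[[-278.6,28.2,94.2],[0,0,35.3]],[[-278.6,28.2,94.2],[0,0,35.3]],[[-278.6,28.2,94.2],[0,0,35.3]],[[-278.6,28.2,94.2],[0,0,35.3]],[[-278.6,28.2,94.2],[0,0,35.3]],[[-278.6,28.2,94.2],[0,0,35.3]],[[-278.6,28.2,94.2],[0,0,35.3]]]'

```text
t: 1.43
eef_pos: [0.5562, -0.0193, 0.1273]
orientation: [-2.438, -1.981, 0.005]
contact_force: [-0.1, 0.2, 0.5]
opening: 1.002
finger_force: 0.0
```

```bash
python3 -c "
from h import *
go(555.6,-16.2,43,78.5)
p,d,a=snap('wrist','w1'); a=load('w1'); P=cloud(a)*1000; ok=a['d']>0
m=(ok&(P[...,2]>60)&(P[...,2]<76)).astype(np.uint8)
n,l,st,_=cv2.connectedComponentsWithStats(m,connectivity=4)
for i in range(1,n):
    if st[i,4]>1500: q=P[l==i]; print(st[i],[np.round(x,1) for x in cv2.minAreaRect(q[:,:2].astype(np.float32))],q[:,2].mean())
"
```

```text
t 1.43 pos [556.2 -19.3 127.3] yaw 78.2 F [-0.1  0.2  0.5] open 1.002 q6 0.02
 shift [ 3.1 -1.1 84.3] turn [-0.1  0.1 -0.3]
[ 212  149   80  119 9003] [array([554.8, -18.5]), array([91.2, 56.2]), np.float64(79.0)] 69.04045865114917
[ 228  298  130   22 2609] [array([ 568.8, -109.2]), array([ 15.9, 104.5]), np.float64(77.5)] 67.65736710684561
[ 228  354  123   30 3617] [array([ 555.5, -165.1]), array([ 34.2, 104.5]), np.float64(78.6)] 69.14383939976817
```

View pics/w1.png

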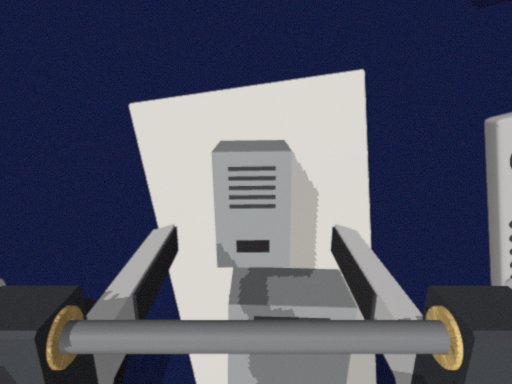

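The wrist picture shows odd centred between the open fingers at (253,205), with the pack behind it at (295,310). I'll descend and grip.

send_rows --rows '[[[1.6,-1.3,30],[0,0,-0.5]],[[1.6,-1.3,60],[0,0,-0.5]],[[1.6,-1.3,75],[0,0,-0.5]],[[1.6,-1.3,84],[0,0,-0.5]],[[1.6,-1.3,84],[0,0,-0.5]],[[1.6,-1.3,84],[0,0,-0.5]]]'

```text
t: 1.98
eef_pos: [0.5544, -0.0112, 0.0467]
orientation: [-2.423, -2.0, -0.0]
contact_force: [0.8, 0.4, 0.3]
opening: 0.997
finger_force: 0.0
```

send_rows --rows '[[[0,0,0],[0,0,0]],[[0,0,0],[0,0,0]],[[0,0,0],[0,0,0]],[[0,0,0],[0,0,0]],[[0,0,0],[0,0,0]],[[0,0,0],[0,0,0]],[[0,0,0],[0,0,0]],[[0,0,0],[0,0,0]]]' --hand 0.4 --grip_force 25

```text
t: 2.65
eef_pos: [0.555, -0.0122, 0.0466]
orientation: [2.423, 1.998, 0.001]
contact_force: [-0.3, -0.2, 1.4]
opening: 0.593
finger_force: 25.0
```

send_rows --rows '[[[0,0,-15],[0,0,0]],[[0,0,-40],[0,0,0]],[[0,0,-75],[0,0,0]],[[0,0,-95],[0,0,0]],[[0,0,-95],[0,0,0]],[[0,0,-95],[0,0,0]]]'

```text
t: 3.15
eef_pos: [0.5547, -0.0121, 0.1415]
orientation: [2.423, 1.998, 0.001]
contact_force: [-0.3, 0.0, -2.7]
opening: 0.588
finger_force: 25.0
```

```bash
python3 -c "
from h import *
go(458,365,135,177.5)"
```

```text
t 3.15 pos [554.7 -12.1 141.5] yaw 79.0 F [-0.3  0.  -2.7] open 0.588 q6 0.01
 shift [ 351.8 -166.8    6.3] turn [  0.1   0.1 -98.5]
```

send_rows --rows '[[[180,-83,0],[0,0,-52]],[[180,-83,0],[0,0,-52]],[[180,-83,0],[0,0,-52]],[[180,-83,0],[0,0,-52]],[[180,-83,0],[0,0,-52]],[[180,-83,0],[0,0,-52]],[[180,-83,0],[0,0,-52]],[[180,-83,0],[0,0,-52]]]'

```text
t: 3.82
eef_pos: [0.5042, 0.181, 0.1376]
orientation: [-1.29, -2.858, 0.006]
contact_force: [0.2, -0.4, -2.7]
opening: 0.597
finger_force: 25.0
```

```bash
python3 -c "
from h import *
go(452,365,110,177.5)"
```

```text
t 3.82 pos [504.2 181.  137.6] yaw 131.4 F [ 0.2 -0.4 -2.7] open 0.597 q6 -0.54
 shift [172.4  82.8  27.7] turn [ -0.2  -0.3 -46.1]
```

send_rows --rows '[[[172,83,27],[0,0,-46]],[[172,83,27],[0,0,-46]],[[172,83,27],[0,0,-46]],[[172,83,27],[0,0,-46]],[[172,83,27],[0,0,-46]],[[172,83,27],[0,0,-46]],[[172,83,27],[0,0,-46]],[[172,83,27],[0,0,-46]]]'

```text
t: 4.48
eef_pos: [0.4541, 0.364, 0.1103]
orientation: [-0.078, -3.135, 0.006]
contact_force: [0.1, -0.1, -3.1]
opening: 0.594
finger_force: 25.0
```

send_rows --rows '[[[0,0,0],[0,0,0]],[[0,0,0],[0,0,0]],[[0,0,0],[0,0,0]]]'

```text
t: 4.73
eef_pos: [0.4565, 0.3639, 0.1133]
orientation: [-0.084, -3.139, 0.001]
contact_force: [0.3, -0.1, -2.6]
opening: 0.592
finger_force: 25.0
```

```bash
python3 -c "
from h import *
go(452,365,44,177.5)
snap('scene','s1');snap('side','s2')
for f in('s1','s2'):
    x=load(f);P=cloud(x)*1000;m=((x['d']>0)&(P[...,0]>390)&(P[...,0]<530)&(P[...,1]>320)&(P[...,1]<410)&(P[...,2]<150)).astype(bool)
    q=P[m]
    for z0,z1 in((120,150),(100,120),(75,100)): r=q[(q[:,2]>z0)&(q[:,2]<z1)]; print(f,z0,r.min(0).round(),r.max(0).round())
    r=P[(x['d']>0)&(P[...,1]>200)&(P[...,1]<480)&(P[...,0]>360)&(P[...,2]>48)&(P[...,2]<72)]; print(r.min(0).round(),r.max(0).round())
"
```

```text
t 4.73 pos [456.5 363.9 113.3] yaw 176.9 F [ 0.3 -0.1 -2.6] open 0.592 q6 -0.99
 shift [ 4.5  0.9 69.3] turn [-0.1 -0.1 -0.6]
s1 120 [415. 321. 120.] [510. 406. 150.]
s1 100 [417. 321. 100.] [510. 388. 120.]
s1 75 [414. 331.  75.] [511. 390. 100.]
[380. 241.  48.] [661. 472.  72.]
s2 120 [416. 320. 120.] [506. 408. 149.]
s2 100 [415. 321. 100.] [506. 391. 120.]
s2 75 [415. 330.  75.] [505. 394. 100.]
[570. 201.  48.] [1450.  479.   72.]
```

send_rows --rows '[[[4,0,15],[0,0,0]],[[4,0,30],[0,0,0]],[[4,0,42],[0,0,0]],[[4,0,52],[0,0,0]],[[4,0,60],[0,0,0]],[[4,0,65],[0,0,0]],[[4,0,68],[0,0,0]],[[4,0,68],[0,0,0]]]'

```text
t: 5.5
eef_pos: [0.4527, 0.3647, 0.0457]
orientation: [-0.082, -3.14, 0.001]
contact_force: [0.1, -0.0, -2.3]
opening: 0.592
finger_force: 25.0
```

send_rows --rows '[[[0,0,0],[0,0,0]],[[0,0,0],[0,0,0]]]'

```text
t: 5.67
eef_pos: [0.4535, 0.3653, 0.047]
orientation: [0.081, 3.139, 0.001]
contact_force: [0.7, -0.0, -2.9]
opening: 0.592
finger_force: 25.0
```

Still about 4 mm up (no contact yet); I'll lower it gently until the weight comes off.

send_rows --rows '[[[0,0,1],[0,0,0]],[[0,0,2],[0,0,0]],[[0,0,3],[0,0,0]],[[0,0,4],[0,0,0]],[[0,0,4],[0,0,0]],[[0,0,4],[0,0,0]]]'

```text
t: 6.17
eef_pos: [0.4531, 0.365, 0.0427]
orientation: [0.081, 3.14, 0.0]
contact_force: [0.3, -0.3, 1.3]
opening: 0.591
finger_force: 25.0
```

send_rows --rows '[[[0,0,0],[0,0,0]],[[0,0,0],[0,0,0]],[[0,0,0],[0,0,0]],[[0,0,0],[0,0,0]]]' --hand 0.85

```text
t: 6.5
eef_pos: [0.4531, 0.365, 0.0424]
orientation: [0.082, 3.14, 0.0]
contact_force: [-0.5, 0.2, 0.4]
opening: 0.833
finger_force: 0.0
```

send_rows --rows '[[[0,0,-20],[0,0,0]],[[0,0,-45],[0,0,0]],[[0,0,-80],[0,0,0]],[[0,0,-110],[0,0,0]],[[0,0,-110],[0,0,0]],[[0,0,-110],[0,0,0]]]'

```text
t: 7.0
eef_pos: [0.4546, 0.366, 0.155]
orientation: [0.081, 3.136, 0.005]
contact_force: [-0.4, 0.3, -1.2]
opening: 0.849
finger_force: 0.0
```

```bash
python3 - <<'E'
from h import *
p,_,_=snap('scene','s3');snap('side','s4')
Q=[]
for f in('s3','s4'):
    x=load(f);P=cloud(x)*1000;ok=x['d']>0
    def rect(k,lo,hi,z0,z1):
        m=(ok&(P[...,0]>lo[0])&(P[...,0]<hi[0])&(P[...,1]>lo[1])&(P[...,1]<hi[1])&(P[...,2]>z0)&(P[...,2]<z1)).astype(np.uint8)
        n,l,st,_=cv2.connectedComponentsWithStats(m,connectivity=4); i=1+st[1:,4].argmax(); q=P[l==i]
        print(f,k,[np.round(v,1) for v in cv2.minAreaRect(q[:,:2].astype(np.float32))],q[:,2].mean().round(1),len(q))
    rect('odd',(390,290),(540,440),59,70)
    rect('pack',(470,-240),(650,-80),63,73)
    rect('tower',(420,-330),(660,-250),74,82)
    rect('deck',(400,-280),(700,100),4,13)
# pack rear centre & dock
o=np.array([544.1,-267.3]);x=np.array([-.0698,-.9976]);y=np.array([.9976,-.0698])
c=np.array([557.2,-155.3]);h=np.radians(-102.8);r=c-55*np.array([np.cos(h),np.sin(h)]);print('rear',r)
go(*(r-30*np.array([np.cos(h),np.sin(h)])),153,180-102.8)
cv2.imwrite('pics/e.png',cv2.resize(p[110:290,150:390,::-1],(800,600),interpolation=cv2.INTER_CUBIC))
E
```

```text
s3 odd [array([459.6, 364.9]), array([61.5, 92.6]), np.float64(89.8)] 65.4 209
s3 pack [array([ 556.8, -154. ]), array([113. , 110.5]), np.float64(77.4)] 69.1 906
s3 tower [array([ 541.9, -289.7]), array([ 47.9, 204.4]), np.float64(85.8)] 78.8 782
s3 deck [array([556.7, -92. ]), array([344.4, 215.9]), np.float64(86.0)] 9.1 2494
s4 odd [array([458.8, 365.7]), array([63.4, 91.5]), np.float64(87.3)] 64.0 236
s4 pack [array([ 557.5, -154.7]), array([115.6, 106.9]), np.float64(76.4)] 67.8 919
s4 tower [array([ 541.7, -290.4]), array([ 47.5, 200.2]), np.float64(86.5)] 77.6 872
s4 deck [array([ 554.4, -104.8]), array([365.1, 204.6]), np.float64(86.0)] 8.0 2493
rear [ 569.38516737 -101.66678551]
t 7.1 pos [452.2 364.5 151.2] yaw 177.0 F [ 0.2  0.1 -1.5] open 0.852 q6 -0.99
 shift [-146.3 -429.9   -1.6] turn [-0.1 -0.  99.8]
```

View pics/e.png

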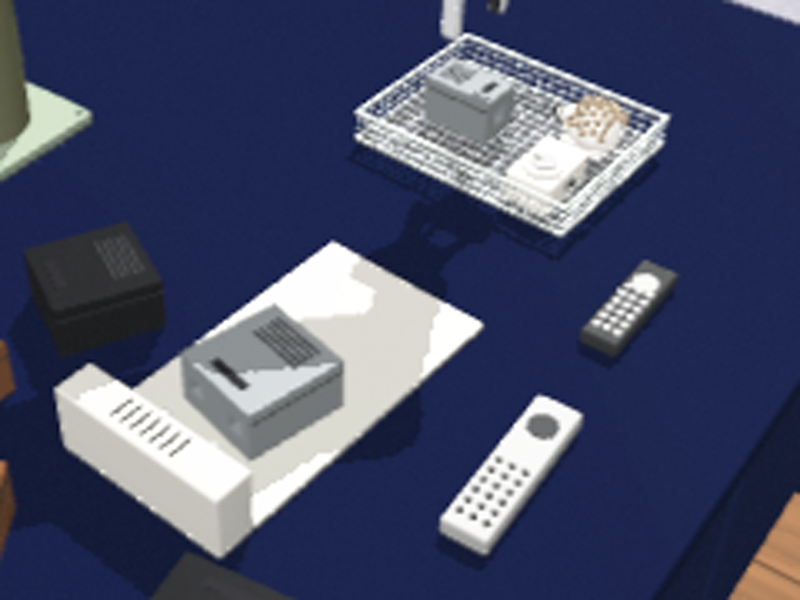

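The picture shows odd upright in the tray's empty half (470,95), with hedgehog and timer untouched, and the pack still askew at (265,370). Next I'll go behind the pack.

send_rows --rows '[[[-75,-220,0],[0,0,52]],[[-75,-220,0],[0,0,52]],[[-75,-220,0],[0,0,52]],[[-75,-220,0],[0,0,52]],[[-75,-220,0],[0,0,52]],[[-75,-220,0],[0,0,52]],[[-75,-220,0],[0,0,52]],[[-75,-220,0],[0,0,52]]]' --hand 0.75

```text
t: 7.77
eef_pos: [0.5152, 0.1391, 0.1497]
orientation: [-1.46, -2.777, 0.004]
contact_force: [-0.6, 0.9, 0.1]
opening: 0.752
finger_force: 0.0
```

```bash
python3 -c "
from h import *
go(576,-72,130,77)"
```

```text
t 7.77 pos [515.2 139.1 149.7] yaw 124.5 F [-0.6  0.9  0.1] open 0.752 q6 -0.5
 shift [-208.4  -69.6   19.5] turn [-0.3 -0.  47.5]
```

send_rows --rows '[[[-208,-70,19],[0,0,47.5]],[[-208,-70,19],[0,0,47.5]],[[-208,-70,19],[0,0,47.5]],[[-208,-70,19],[0,0,47.5]],[[-208,-70,19],[0,0,47.5]],[[-208,-70,19],[0,0,47.5]],[[-208,-70,19],[0,0,47.5]],[[-208,-70,19],[0,0,47.5]]]'

```text
t: 8.43
eef_pos: [0.5768, -0.0703, 0.1304]
orientation: [-2.45, -1.96, 0.005]
contact_force: [-0.5, -0.1, -0.2]
opening: 0.752
finger_force: 0.0
```

send_rows --rows '[[[0,0,0],[0,0,0]],[[0,0,0],[0,0,0]],[[0,0,0],[0,0,0]]]'

```text
t: 8.68
eef_pos: [0.5779, -0.0682, 0.1325]
orientation: [-2.446, -1.969, 0.001]
contact_force: [-0.2, -0.7, -0.4]
opening: 0.753
finger_force: 0.0
```

```bash
python3 -c "
from h import *
go(576,-72,36,77)"
```

```text
t 8.68 pos [577.9 -68.2 132.5] yaw 77.7 F [-0.2 -0.7 -0.4] open 0.753 q6 -0.05
 shift [-4.1 -0.9 96.5] turn [-0.1 -0.   0.7]
```

send_rows --rows '[[[0,-1,30],[0,0,0.7]],[[0,-1,60],[0,0,0.7]],[[0,-1,82],[0,0,0.7]],[[0,-1,94],[0,0,0.7]],[[0,-1,97],[0,0,0.7]],[[0,-1,97],[0,0,0.7]]]'

```text
t: 9.18
eef_pos: [0.577, -0.0684, 0.0356]
orientation: [-2.46, -1.952, 0.001]
contact_force: [1.3, 0.1, 0.2]
opening: 0.751
finger_force: 0.0
```

```bash
python3 -c "
from h import *
h=np.radians(-103)
r=np.array([569.4,-101.7])-9*np.array([np.cos(h),np.sin(h)])
go(*r,36,77)"
```

```text
t 9.18 pos [577.  -68.4  35.6] yaw 76.9 F [1.3 0.1 0.2] open 0.751 q6 -0.04
 shift [-25.2   0.1  -0.4] turn [-0.1 -0.  -0.1]
```

Approach to contact.

send_rows --rows '[[[-6,0,0],[0,0,0]],[[-12,0,0],[0,0,0]],[[-17,0,0],[0,0,0]],[[-20,0,0],[0,0,0]],[[-22,0,0],[0,0,0]],[[-24,0,0],[0,0,0]],[[-26,0,0],[0,0,0]],[[-28,0,0],[0,0,0]]]'

```text
t: 9.85
eef_pos: [0.5717, -0.0954, 0.0368]
orientation: [-2.461, -1.951, -0.003]
contact_force: [1.2, 5.3, 2.4]
opening: 0.752
finger_force: 2.5
```

```bash
cat > look.py <<'E'
from h import *
D=np.array([544.1,-267.3]);X=np.array([-.0698,-.9976]);Y=np.array([.9976,-.0698])
go(0,0,0,86)
cs=[];hs=[]
for f,n in(('lk1','scene'),('lk2','side')):
    snap(n,f);x=load(f);P=cloud(x)*1000;ok=x['d']>0
    m=(ok&(P[...,0]>470)&(P[...,0]<650)&(P[...,1]>-262)&(P[...,1]<-80)&(P[...,2]>63)&(P[...,2]<73)).astype(np.uint8)
    n,l,st,_=cv2.connectedComponentsWithStats(m,connectivity=4); i=1+st[1:,4].argmax(); q=P[l==i]
    c,wh,a=cv2.minAreaRect(q[:,:2].astype(np.float32)); a=a if a>45 else a+90
    d=np.array(c)-D;print('pack dock xy',round(d@X,1),round(d@Y,1),'askew',round(a-86,1),np.round(wh,1),len(q),'rear max y',q[:,1].max().round(1),q[:,1].min().round(1))
E
python3 look.py
```

```text
t 9.85 pos [571.7 -95.4  36.8] yaw 76.8 F [1.2 5.3 2.4] open 0.752 q6 -0.09
 shift [ -37.6 -578.4   36.3] turn [ 0.1 -0.1 -9.2]
pack dock xy -117.5 7.0 askew -8.5 [127.3 107.3] 922 rear max y -81.0 -222.9
pack dock xy -117.9 6.5 askew -9.2 [130.2 105.4] 944 rear max y -81.6 -223.9
```

send_rows --rows '[[[-3.6,-1.4,0],[0,0,-1.15]],[[-7.3,-2.8,0],[0,0,-2.3]],[[-10.9,-4.2,0],[0,0,-3.45]],[[-14.5,-5.5,0],[0,0,-4.6]],[[-18.2,-6.9,0],[0,0,-5.75]],[[-21.8,-8.3,0],[0,0,-6.9]],[[-25.5,-9.7,0],[0,0,-8.05]],[[-29.1,-11.1,0],[0,0,-9.2]]]'

```text
t: 10.62
eef_pos: [0.5542, -0.1215, 0.0366]
orientation: [2.295, 2.145, 0.002]
contact_force: [1.3, 5.1, 2.9]
opening: 0.75
finger_force: 2.4
```

```bash
sed -i 's/^go(0,0,0,86)/go(0,0,0,86); s=sensors.observe(); t=np.array(s["eef_pos"][:2])*1000-D; tx=t@X; print("tcp dock",tx.round(1),(t@Y).round(1))/; s/m=(ok&/m=(ok\&((P[...,:2]-D)@X>tx+14)\&/' look.py; sed -i 's/-262)/-264)/' look.py; python3 look.py
```

```text
t 10.62 pos [ 554.2 -121.5   36.6] yaw 86.1 F [1.3 5.1 2.9] open 0.75 q6 -0.3
 shift [  83.7 -561.2   36. ] turn [ 0.1 -0.   0.1]
tcp dock -146.1 -0.1
pack dock xy -78.0 -0.1 askew 0.2 [107.9 109.1] 905 rear max y -132.4 -245.1
pack dock xy -78.7 0.3 askew 0.0 [106.8 107.7] 944 rear max y -133.0 -245.0
```

send_rows --rows '[[[-3,0,0],[0,0,0]],[[-6,0,0],[0,0,0]],[[-9,0,0],[0,0,0]],[[-12,0,0],[0,0,0]],[[-15,0,0],[0,0,0]],[[-18,0,0],[0,0,0]],[[-21,0,0],[0,0,0]],[[-24,0,0],[0,0,0]]]'

```text
t: 11.38
eef_pos: [0.552, -0.1453, 0.0363]
orientation: [-2.297, -2.142, -0.001]
contact_force: [1.1, 6.0, 2.9]
opening: 0.748
finger_force: 2.6
```

send_rows --rows '[[[-0.5,0,0],[0,0,0]],[[-1,0,0],[0,0,0]],[[-1.5,0,0],[0,0,0]],[[-2,0,0],[0,0,0]]]'

```text
t: 11.72
eef_pos: [0.5519, -0.1473, 0.0363]
orientation: [-2.297, -2.142, -0.001]
contact_force: [0.8, 5.3, 4.3]
opening: 0.756
finger_force: 2.6
```

```bash
python3 look.py
```

```text
t 11.72 pos [ 551.9 -147.3   36.3] yaw 86.0 F [0.8 5.3 4.3] open 0.756 q6 -0.34
 shift [ 108.6 -560.7   36.6] turn [-0.  -0.1  0. ]
tcp dock -120.3 -0.6
pack dock xy -55.0 -0.2 askew 0.6 [102.8 107.7] 863 rear max y -159.6 -263.8
pack dock xy -55.9 -0.0 askew 0.1 [100.5 107.2] 896 rear max y -158.6 -263.7
```

Pegs are entering (lateral error below 1 mm). I'll creep until the force rises.

send_rows --rows '[[[-0.5,0,0],[0,0,0]],[[-1,0,0],[0,0,0]],[[-1.5,0,0],[0,0,0]],[[-2,0,0],[0,0,0]],[[-2,0,0],[0,0,0]]]'

```text
t: 12.23
eef_pos: [0.5518, -0.1482, 0.0363]
orientation: [-2.296, -2.141, -0.003]
contact_force: [0.4, 8.0, 4.0]
opening: 0.75
finger_force: 4.3
```

send_rows --rows '[[[-0.5,0,0],[0,0,0]],[[-1,0,0],[0,0,0]],[[-1.5,0,0],[0,0,0]],[[-1.5,0,0],[0,0,0]]]'

```text
t: 12.57
eef_pos: [0.5517, -0.1481, 0.0363]
orientation: [-2.294, -2.14, -0.005]
contact_force: [0.6, 12.9, 5.2]
opening: 0.75
finger_force: 6.3
```

send_rows --rows '[[[-0.5,0,0],[0,0,0]],[[-1,0,0],[0,0,0]],[[-1.5,0,0],[0,0,0]],[[-2,0,0],[0,0,0]],[[-2.5,0,0],[0,0,0]],[[-2.5,0,0],[0,0,0]]]'

```text
t: 13.07
eef_pos: [0.5516, -0.1482, 0.0363]
orientation: [-2.292, -2.139, -0.009]
contact_force: [1.4, 19.1, 8.0]
opening: 0.749
finger_force: 9.7
```

send_rows --rows '[[[10,0,0],[0,0,0]],[[25,0,0],[0,0,0]],[[30,0,-30],[0,0,0]],[[30,0,-70],[0,0,0]],[[30,0,-110],[0,0,0]],[[60,0,-140],[0,0,0]],[[100,0,-150],[0,0,0]],[[100,0,-150],[0,0,0]]]'

```text
t: 13.73
eef_pos: [0.561, -0.0506, 0.1906]
orientation: [2.289, 2.143, 0.008]
contact_force: [0.3, -1.4, -0.2]
opening: 0.75
finger_force: 0.0
```

```bash
sed 's/tx+14/-400/' look.py > look2.py; python3 look2.py; python3 -c "
from h import *
a=load('lk1')['p'][150:290,160:340,::-1]; b=load('lk2')['p'][160:290,200:370,::-1]
f=lambda i:cv2.resize(i,(400,300),interpolation=cv2.INTER_CUBIC)
cv2.imwrite('pics/g.png',np.hstack([f(a),f(b)]))
for f in('lk1','lk2'):
    x=load(f);P=cloud(x)*1000;D=np.array([544.1,-267.3]);X=np.array([-.0698,-.9976]);Y=np.array([.9976,-.0698])
    L=(P[...,:2]-D); u=L@X;v=L@Y
    for z in((63,73),):
        m=(x['d']>0)&(abs(v)<40)&(P[...,2]>z[0])&(P[...,2]<z[1])&(u>-200)&(u<40); print('pack u',np.percentile(u[m],[1,99]).round(1))
    m=(x['d']>0)&(abs(v)<80)&(P[...,2]>75)&(P[...,2]<83)&(u>-30)&(u<70); print('tower u',np.percentile(u[m],[1,99]).round(1))
"
```

```text
t 13.73 pos [561.  -50.6 190.6] yaw 86.2 F [ 0.3 -1.4 -0.2] open 0.75 q6 -0.18
 shift [  13.9 -564.6  186.1] turn [0.5 0.  0.2]
tcp dock -217.3 1.7
pack dock xy -58.7 0.1 askew -1.3 [109.7 107.4] 887 rear max y -152.9 -264.0
pack dock xy -58.3 -0.2 askew 0.7 [107.6 108.8] 932 rear max y -153.7 -263.6
pack u [-110.1   -6. ]
tower u [ 0.4 44.8]
pack u [-109.8   -7.6]
tower u [ 1.6 44.5]
```

View pics/g.png

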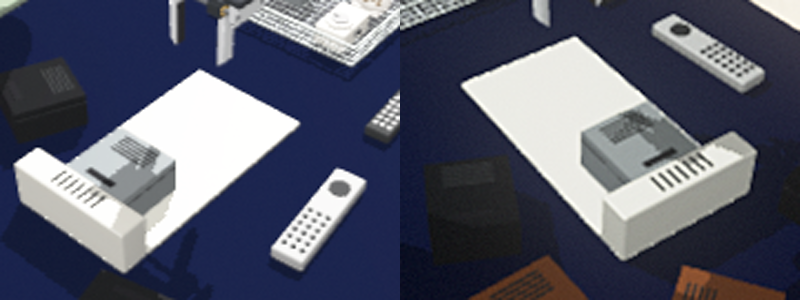

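The picture shows the pack square against the tower in both views with no visible gap. Its rear face is at x = -110 mm of the base, and it did not move as the push rose from 8 to 19 N, so it is home. The arm is clear, so I'm handing in.

```bash
python3 -c "
from h import *
print(order.job_done())"
```

```text
the job is handed in; nothing more can be done
None
```

The job is handed in: the odd block stands upright in the empty half of the tray, and the wide pack is pushed fully onto both pegs against the tower; no verdict came back. It took about 14 s of the 72 s.

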